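# Clamp a relay with a knob sunk in a guard collar

## Robot

A 7-joint arm with a two-finger parallel gripper is mounted at the origin on a cart in front of the work surface, level with it; the furniture and walls round the work are solid. World frame = base frame: x ahead of the robot, y to its left, z up, the work surface at z = 0. Lengths are in m, angles in rad, forces in N, time in s.
With the tool pointing down it reaches from about 0.35 to 0.9 m from the base axis. Payload 8.1 kg.
Tool frame: the origin (TCP) lies between the finger pads; the fingertips stand 19 mm ahead of it and the grasp point (between the pads) is the TCP; z points along the fingers, y is the line along which they close (so a half turn about z gives the same grasp; the last joint's range is limited). The gripper opens to 92 mm and grips with 3 to 60 N. Pads are 19 mm wide; open, the fingers measure 130 mm over their backs; the gripper's body (75 mm by 190 mm) begins 47 mm behind the grasp point.
Start: joints at [1.166, 0.434, 0.025, 1.573, -0.012, 1.134, -0.075], TCP at [0.186, -0.597, 0.246] pointing down, gripper open.
Joint ranges: [-2.62, 2.62], [-0.44, 2.09], [-1.27, 1.32], [0.08, 2.57], [-1.32, 4.46], [0.12, 2], [-2.74, 2.74]. Speed limits (rad/s): [2.22, 2.22, 3.01, 3.01, 3.14, 3.14, 3.14].

## Interface

Orientations are given as [roll, pitch, yaw] about the fixed x, y, z axes, in that order (R = Rz(yaw) Ry(pitch) Rx(roll)).
In Python, from station import r gives the robot as it stands.
- The arm moves only by the shell command python3 -m jog 'ROWS' [OPENING]. ROWS is a JSON object of lists of equal length, an entry for each row: "dp": the shift along the world's x, y, z in mm, a list of three; "yaw": the turn about the world's z in rad. A call has 1 to 5 rows; each row is the pose to reach, as a shift and turn from the pose commanded when the call began; what a row does not reach only later rows make up. A row lasts 1/8 s, in which the tool goes at most 62.5 mm and 10.7 degrees, less where a joint would pass 70% of its speed; a pose out of reach is approached as far as the arm can. A call with a gripper value outside its range is refused whole. OPENING is the closure, from 0 (fully open) to 1 (shut), set as the call begins (- or left out, the last holds). The fingers move at their own pace and stop on an object; the grip force is fixed at half the most. Time passes only in rows, so rows that repeat a pose let the fingers close. It gives the time, the measured TCP pose, the force, the opening and the grip force at its end, in the units of the state.
- r.read_state(): the state, without advancing time (a new reading comes with each control period).
- r.snapshot(name): name is "scene" or "side" or "wrist"; returns a dict with "pixels" (480x640x3 uint8, red, green, blue), "depth" (480x640 float32, m along the optical axis (not along the pixel's ray), 0 where there is no reading), "fx", "fy", "cx", "cy" (pixels), "rvec" (rotation vector, rad) and "tvec" (3), from world to camera coordinates, as OpenCV has them; the wrist camera has in their place "tool_from_camera" (4x4, takes a point from camera to tool coordinates, whose origin is the TCP and whose axes are the flange's). Camera axes: x right, y down, z forward; pixel columns grow to the right and rows downward; lengths in m; the calibration is good to about 2 mm. A picture is of the moment at which its call begins: read the wrist's pose just before it.
- r.job_done(): hands the job in; it is judged then, once.
The state is a dict: "t": time; "joint_pos": joint angles; "joint_velocities": joint speeds; "effort": joint torques, N m; "tcp_pos": TCP position; "ee_rot": TCP orientation; "ft_force": force on the tool from outside, world axes, zero at the start; "ft_torque": the same for the moment, N m; "opening": finger opening in m; "grip_force": force on a finger pad.
Only numpy, scipy, OpenCV 4.12 (cv2) and the standard library are available. Lean on these libraries where they do the work, as an engineer would, in place of code of your own. Each camera call takes 0.05 s, during which the arm holds its last target. There are 200 camera calls.

## Task

Stand the upright cube relay in the empty nest of the cam clamp, let go of it, and then reach into the round guard collar and turn the sunken bar knob clockwise until the spring pad nips the relay firmly against the fence: about 15 N of clamping force, never more than 28 N. Do not lean hard on the collar, leave the other things on the bench where they are, and let go of the knob with the relay still clamped.

Things in the scene. Friction and masses are not known exactly. Their poses are not given: they have to be found in the camera images.
- relay: Cube relay, upright plastic block 36 mm high, about 60 g. Its body is 27.5 x 28.5 mm: x from -14 to +14 mm, y from -13 to +15 mm of the origin, which lies at the height of its underside; flat terminals stick out 2 mm on the -y face. z up. The only block of this size on the bench. It may stand in the nest any way round, upright and square; best with the terminals toward a rib.
- fixture: Fixed cam clamp. Origin on the bench under the knob's axis, z up. Aluminium base plate 92 mm (x) wide, from y = -47 to +123 mm, 8 mm thick. Over the origin a square housing, 90 x 90 mm, top at z = 24 mm, with the guard collar on it. On the +y side the nest, open above, between the spring pad (near), two ribs (sides) and the fence (far).
- nest (a point): Point on the nest's floor (8 mm above the bench) on its middle line, 75 mm along the clamp's y from the knob's axis; axes as the clamp's. The side ribs have inner faces 33 mm apart (x = -16.5 and +16.5 mm), are 4 mm thick, 10 mm higher than the floor and run from y = -12 to +22 mm of this point.
- fence_middle (a point): Nominal middle of the fence's face at the nest floor, 94.5 mm along the clamp's y from the knob's axis. The fence is an upright block 40 mm wide, 27 mm higher than the floor, facing the pad. It was set by hand: its true face lies up to 3.5 mm before or behind this point, which no reading tells. It does not move in use.
- collar: Fixed round guard collar, an open tube round the knob: inner radius 37 mm, wall 5 mm, from the floor of the recess 24 mm above the bench to its rim 68 mm above the bench. Origin on the knob's axis at the recess floor, z up. It should not be pressed with more than 20 N.
- knob (a joint): Angle of the knob, rad: 0 = fully backed off, bar along the clamp's x; grows as it turns clockwise seen from above; range 0 to 2.4. Each rad drives the pad 10 mm toward the fence. Turning freely takes about 0.2 to 0.25 N m (friction; nothing is clamped yet in the first 0.4 rad of turning from the start); each 10 N of clamping force adds 0.10 N m. The knob stays where it is left.
- knob_grip (a point): Point on the knob's vertical axis at the height to grip it, 47 mm above the bench, 21 mm below the collar's rim. Its x axis runs along the bar, y across it. The bar is 40 mm long, 14 mm across, 24 mm high (35 to 59 mm above the bench) on a round stem of 11 mm radius, in the middle of the collar: 30 mm are free on either side of the bar for each finger.
- pad: Spring pad of the clamp, a plate 22 mm wide and 14 mm high whose middle is 16.5 mm above the bench. Origin in the middle of the face that meets the relay; its y axis points to the fence. At knob angle 0 this face lies at y = 56 mm in the clamp's frame. It is carried by a plunger through a spring of 10 N per mm (with the give of the contacts about 7 N per mm), 7 mm of travel, with no preload.
- small_cap: Bystander: small upright cylindrical capacitor, 18 mm across, 36 mm high; origin at the centre of its underside.
- green_terminal: Bystander: terminal block 14 x 51 x 18 mm; origin at the centre of its underside.
- heat_sink: Bystander: finned heatsink 50 x 42 x 23 mm; origin at the centre of its underside.
- bottle: Bystander: needle-capped flux bottle, 34 mm across, 105 mm high; origin at the centre of its underside.
Mind the look-alikes: they are no part of the job. Leave any pink or turquoise look-alike of the relay alone.

How it is judged:
On the way, in this order (a step that is already met when the one before it is completed fails the run):
1. the relay stands in the nest, let go, not yet clamped (x of relay in the frame of fixture between -0.006 and 0.006 m and y of relay in the frame of fixture between 0.066 and 0.09 m and z of relay in the frame of fixture between 0.005 and 0.0105 m and angle between relay's own z axis and vertical below 0.08 rad and contact force between the fingers and relay below 0.3 N and contact force between pad and relay below 2 N), for 0.2 s.
2. the pad nips the relay with 10 to 21 N (x of relay in the frame of fixture between -0.006 and 0.006 m and y of relay in the frame of fixture between 0.066 and 0.09 m and z of relay in the frame of fixture between 0.005 and 0.0105 m and angle between relay's own z axis and vertical below 0.08 rad and contact force between pad and relay between 10 and 21 N), for 0.2 s.
At the end, for the whole second after the job is handed in: the relay stands upright (within 0.08 rad) and at rest on the nest floor (within 3 mm), between the ribs (within 6 mm of the middle) and clamped by the pad against the fence with 10 to 21 N; relay and knob are released (all of step 2 and contact force between the fingers and relay below 0.3 N and linear speed of relay below 0.01 m/s); the robot touches nothing.
It fails at once if the pad presses the relay with more than 28 N (contact force between pad and relay above 28 N).
It fails at once if the robot presses the collar with more than 20 N (contact force between any of the fingers, the arm and collar above 20 N).
It fails at once if a bystander (capacitor, terminal block, heatsink or bottle) is moved by more than 30 mm (distance of any of small_cap, green_terminal, heat_sink, bottle from where it was at the start of the episode above 0.03 m).
It also fails if it takes over 67 s, if anything falls off the work surface, if the arm or the gripper's body presses on something with over 40 N, if the wrist force passes 120 N, or if a joint passes its speed limit or range.

## Working session

There is one attempt and no reset: what is moved stays moved. The work goes in short steps, Python scripts to look and compute and a shell command to move; the robot and the scene stay as the last step left them, time stands still between calls to the robot, and variables do not carry over. Pictures are saved under pics/ and viewed, at most 11 in all, crops included, and the job is handed in when it is done.

```bash
mkdir -p pics; ls; cat > h.py <<'E'
from station import r
import numpy as np, cv2
def snap(n):
    st=r.read_state(); s=r.snapshot(n)
    if n=="wrist":
        from scipy.spatial.transform import Rotation as R
        T=np.eye(4);T[:3,:3]=R.from_euler('xyz',st['ee_rot']).as_matrix();T[:3,3]=st['tcp_pos']
        C=T@np.array(s['tool_from_camera'])
    else:
        M=np.eye(4);M[:3,:3]=cv2.Rodrigues(np.array(s['rvec'],float))[0];M[:3,3]=np.ravel(s['tvec']);C=np.linalg.inv(M)
    s['C']=C
    return s
def cloud(s):
    d=s['depth'];v,u=np.mgrid[:480,:640]
    p=np.stack([(u-s['cx'])/s['fx']*d,(v-s['cy'])/s['fy']*d,d],-1)
    P=p@s['C'][:3,:3].T+s['C'][:3,3]; P[d<=0]=np.nan
    return P
def ray(s,u,v,z):
    d=s['C'][:3,:3]@np.array([(u-s['cx'])/s['fx'],(v-s['cy'])/s['fy'],1]);o=s['C'][:3,3]
    return o+d*(z-o[2])/d[2]
def save(s,f): cv2.imwrite(f,s['pixels'][...,::-1])
E
python3 - <<'E'
from h import *
print(r.read_state())
for n in("scene","side"):
    s=snap(n);save(s,f"pics/{n}1.png");np.savez(f"{n}1.npz",**s);print(n,s['C'].round(3).tolist(),s['fx'])
E
```

```text
pics
{'t': 0.0, 'joint_pos': array([ 1.16639267,  0.43521652,  0.02494671,  1.57408167, -0.01159517,
        1.13400708, -0.07505976]), 'joint_velocities': array([-2.13077836e-03, -9.43103261e-04, -4.61116028e-04, -2.17359650e-03,
       -4.00202955e-05, -6.09063672e-04, -4.55950150e-05]), 'effort': array([ 8.09691096e-05, -6.67850733e+01,  9.86046642e-01, -3.14458358e+01,
       -6.03293977e-02,  4.28279070e-02,  1.82366707e-04]), 'tcp_pos': array([ 0.18559562, -0.5963064 ,  0.24495463]), 'ee_rot': array([-3.14003069e+00,  1.35510952e-04,  3.01800234e-01]), 'ft_force': array([-0.02060727, -0.03530593, -0.74161003]), 'ft_torque': array([ 0.00494935, -0.06252789,  0.00736984]), 'grip_force': 0.0, 'opening': 0.09202608680342192}
scene [[0.502, -0.56, 0.659, -0.044], [-0.865, -0.32, 0.388, -0.03], [-0.007, -0.764, -0.645, 0.614], [0.0, 0.0, 0.0, 1.0]] 525.6953255562537
side [[0.991, -0.054, 0.121, 0.448], [-0.133, -0.4, 0.907, -0.441], [-0.0, -0.915, -0.404, 0.423], [0.0, 0.0, 0.0, 1.0]] 496.749894992152
```

View pics/scene1.png

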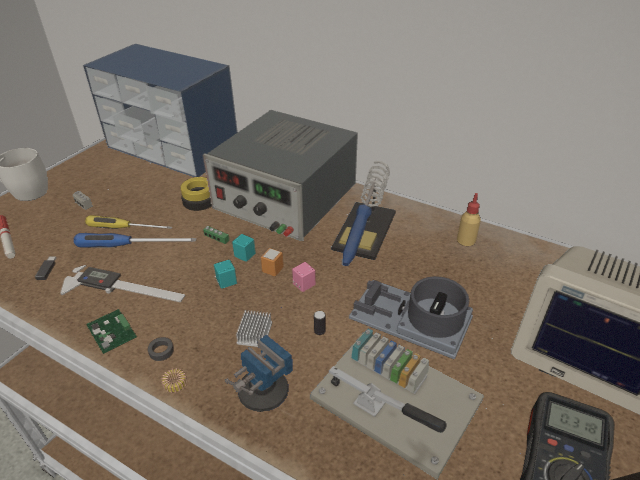

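View pics/side1.png

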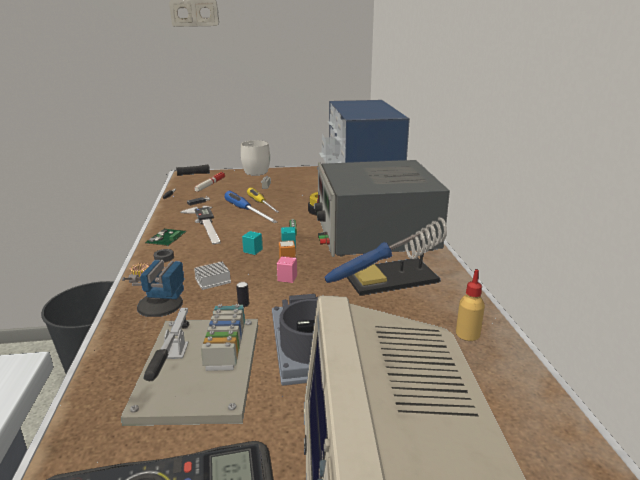

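The orange relay is at about (272,262) in the scene view, between turquoise and pink look-alikes. The clamp is at (412,312), with the collar at (438,305) and the fence at (370,297); the cap is at (319,322) and the bottle at (469,222). Next I'll measure these.

```bash
python3 - <<'E'
from h import *
s=dict(np.load("scene1.npz"));P=cloud(s)
hsv=cv2.cvtColor(s['pixels'],cv2.COLOR_RGB2HSV)
def blob(x0,x1,y0,y1,lo,hi,zmin):
    m=np.zeros((480,640),bool);m[y0:y1,x0:x1]=True
    return m&(P[...,2]>zmin)&(P[...,2]<hi)
# relay: points above 30mm in window (top)
for name,(x0,x1,y0,y1,a,b) in dict(relay=(256,290,243,280,.031,.045),pink=(290,318,258,294,.031,.045),turq1=(230,258,230,262,.031,.045),turq2=(212,240,256,290,.031,.045),cap=(310,330,308,336,.031,.045)).items():
    m=blob(x0,x1,y0,y1,None,b,a);Q=P[m]
    rc=cv2.minAreaRect((Q[:,:2]*1000).astype(np.float32)); print(name,m.sum(),np.nanmedian(Q,0).round(4),rc)
m=blob(395,480,265,345,None,.075,.063);Q=P[m][:,:2]
(c,rad)=cv2.minEnclosingCircle((Q*1000).astype(np.float32));print('collar',m.sum(),c,rad)
m=blob(340,480,270,355,None,.012,.005);Q=P[m][:,:2]
print('base',m.sum(),cv2.minAreaRect((Q*1000).astype(np.float32)))
m=blob(340,480,270,355,None,.028,.021);print('housing',m.sum(),cv2.minAreaRect((P[m][:,:2]*1000).astype(np.float32)))
m=blob(340,400,270,320,None,.04,.031);print('fence',m.sum(),cv2.minAreaRect((P[m][:,:2]*1000).astype(np.float32)))
m=blob(420,460,285,320,None,.0615,.056)
Q=P[m];print('bar',m.sum(),cv2.minAreaRect((Q[:,:2]*1000).astype(np.float32)))
a=cv2.resize(s['pixels'][215:355,200:480],None,fx=2.8,fy=2.8,interpolation=cv2.INTER_CUBIC);cv2.imwrite('pics/c1.png',a[...,::-1])
E
```

```text
relay 206 [0.4864 0.3777 0.0348] ((488.0067443847656, 378.6006164550781), (29.558198928833008, 28.407840728759766), 2.7075467109680176)
pink 232 [0.4822 0.3119 0.0347] ((483.5420837402344, 313.23443603515625), (28.45421600341797, 30.392494201660156), 66.837646484375)
turq1 186 [0.4934 0.4414 0.035 ] ((475.113525390625, 443.1017150878906), (29.389497756958008, 68.77088928222656), 89.32756805419922)
turq2 217 [0.424  0.4279 0.0349] ((425.0209655761719, 429.1862487792969), (30.42604637145996, 28.01930809020996), 54.05568313598633)
cap 102 [0.4095 0.2392 0.0348] ((409.9302978515625, 239.48373413085938), (17.078022003173828, 16.38861083984375), 29.777944564819336)
collar 601 (504.0000305175781, 92.42225646972656) 43.33580780029297
base 1590 ((466.7315673828125, 129.1879119873047), (166.1587371826172, 169.68374633789062), 1.7989051342010498)
housing 1104 ((502.1020202636719, 123.76570129394531), (91.40845489501953, 152.05502319335938), 1.8900141716003418)
fence 145 ((499.86431884765625, 195.26707458496094), (41.54827880859375, 11.979330062866211), 1.952926754951477)
bar 230 ((501.5942687988281, 90.14802551269531), (75.48564910888672, 57.20707321166992), 21.549015045166016)
```

View pics/c1.png

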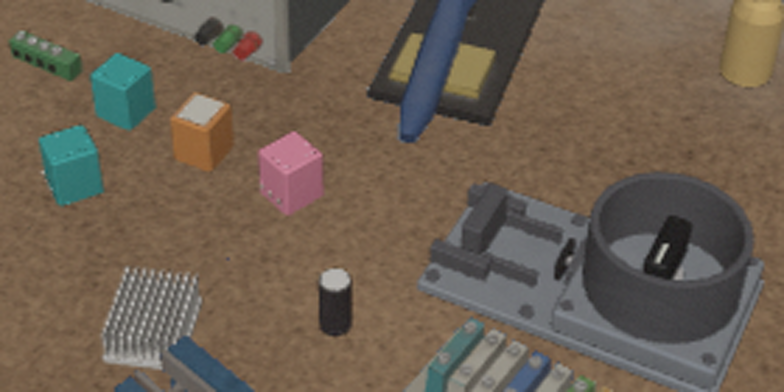

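The relay at (200,130) in this crop has a white top, and its near side face shows. The bar at (668,250) lies along the clamp's x, so the knob is near 0. Before crossing over I'll check obstacle heights along the way.

```bash
python3 - <<'E'
from h import *
H=np.full((10,16),-1.)
for n in("scene","side"):
    s=dict(np.load(n+"1.npz"));P=cloud(s).reshape(-1,3);P=P[np.isfinite(P).all(1)]
    i=np.floor((P[:,0]-.1)/.08).astype(int);j=np.floor((P[:,1]+.68)/.08).astype(int)
    k=(i>=0)&(i<10)&(j>=0)&(j<16);np.maximum.at(H,(i[k],j[k]),P[k,2])
print('y',[round(-.68+.08*j,2) for j in range(16)])
for i in range(10):print(round(.1+.08*i,2),(H[i]*1000).astype(int))
E
```

```text
y [-0.68, -0.6, -0.52, -0.44, -0.36, -0.28, -0.2, -0.12, -0.04, 0.04, 0.12, 0.2, 0.28, 0.36, 0.44, 0.52]
0.1 [-1000 -1000 -1000 -1000 -1000 -1000 -1000 -1000     2     3     3 -1000
 -1000 -1000 -1000 -1000]
0.18 [-1000 -1000 -1000 -1000 -1000 -1000 -1000    43     2     2     3    64
    37    15    11    10]
0.26 [-1000 -1000 -1000 -1000 -1000 -1000    54    53    61    59    45    70
    66    14    15    19]
0.34 [-1000 -1000 -1000 -1000 -1000     0    53    46    18    52    52    39
    25    39    36    16]
0.42 [-1000 -1000 -1000 -1000 -1000   174   174   173   173    70    70    35
    39    38    39    19]
0.5 [-1000 -1000 -1000 -1000 -1000   172   173   173   173    69    70    43
    41   131   131   131]
0.58 [-1000 -1000 -1000 -1000 -1000   148   159   159     2     2     3    69
    71   131   131   131]
0.66 [-1000 -1000 -1000 -1000 -1000 -1000     2     3     3   106    85    72
    98   131   131   131]
0.74 [-1000 -1000 -1000 -1000 -1000 -1000     4     4     3    61     3     8
   103   131   131   131]
0.82 [-1000 -1000 -1000 -1000 -1000 -1000   111   342   399   435   436   438
   439   441   443   444]
```

```bash
python3 - <<'E'
from h import *
A=[]
for n in("scene","side"):
    s=dict(np.load(n+"1.npz"));P=cloud(s).reshape(-1,3);A.append(P[np.isfinite(P).all(1)])
P=np.vstack(A);Q=P[(P[:,2]>.05)&(P[:,2]<.15)&(P[:,0]<.8)&(P[:,0]>.38)]
for y in np.arange(.26,.5,.02):
    k=Q[(Q[:,1]>=y)&(Q[:,1]<y+.02)]
    print(round(y,2),len(k),k[:,0].min().round(3) if len(k) else None)
k=Q[(Q[:,0]>.58)&(Q[:,0]<.72)&(Q[:,1]>.2)];print(k[:,1].min())
E
python3 -m jog '{"dp":[[30,60,20],[60,120,40],[95,180,40],[130,240,40],[165,300,40]],"yaw":[0.15,0.3,0.45,0.6,0.75]}' 0
```

```text
0.26 464 0.594
0.28 1158 0.598
0.3 368 0.688
0.32 11 0.729
0.34 0 None
0.36 7242 0.567
0.38 1529 0.566
0.4 1453 0.566
0.42 1421 0.553
0.44 1518 0.552
0.46 1314 0.553
0.48 1407 0.551
0.2704321715163953
t: 0.72
tcp_pos: [0.3336, -0.3254, 0.2857]
ee_rot: [3.141, 0.0, 1.057]
ft_force: [0.5, 1.1, -0.3]
opening: 0.0919
grip_force: 0.0
```

```bash
python3 -m jog '{"dp":[[15,60,0],[30,120,0],[45,180,0],[60,240,0],[75,300,0]],"yaw":[0.18,0.36,0.54,0.72,0.9]}' 
python3 -m jog '{"dp":[[5,60,0],[10,120,0],[15,180,0],[20,240,0],[25,300,0]],"yaw":[0.18,0.36,0.54,0.72,0.9]}' 
```

```text
t: 1.35
tcp_pos: [0.4079, -0.0255, 0.2857]
ee_rot: [3.141, 0.001, 1.957]
ft_force: [1.3, -0.9, -0.3]
opening: 0.0915
grip_force: 0.0
t: 1.98
tcp_pos: [0.433, 0.2742, 0.2855]
ee_rot: [-3.141, 0.0, 2.857]
ft_force: [1.1, -0.4, 0.0]
opening: 0.0917
grip_force: 0.0
```

```bash
python3 -m jog '{"dp":[[10,40,0],[20,70,-20],[30,90,-30],[30,90,-30],[30,90,-30]],"yaw":[0.17,0.33,0.33,0.33,0.33]}' 0.5
python3 - <<'E'
from h import *
s=snap("wrist");save(s,"pics/w1.png");np.savez("w1.npz",**s)
print(s['C'].round(3).tolist(), np.array(s['tool_from_camera']).round(3).tolist())
P=cloud(s);hsv=cv2.cvtColor(s['pixels'],cv2.COLOR_RGB2HSV)
m=(P[...,2]>.031)&(P[...,2]<.042)
n,l,st,c=cv2.connectedComponentsWithStats(m.astype(np.uint8))
for i in range(1,n):
    if st[i,4]>150:
        Q=P[l==i];print(st[i],np.median(Q,0).round(4),cv2.minAreaRect((Q[:,:2]*1000).astype(np.float32)),s['pixels'][l==i].mean(0).round())
E
```

```text
t: 2.6
tcp_pos: [0.4627, 0.3621, 0.2557]
ee_rot: [-3.141, -0.0, -3.102]
ft_force: [0.1, 0.1, -0.3]
opening: 0.0478
grip_force: 0.0
[[-0.04, 0.951, 0.307, 0.379], [0.999, 0.039, 0.011, 0.359], [-0.002, 0.307, -0.952, 0.395], [0.0, 0.0, 0.0, 1.0]] [[0.001, -0.952, -0.307, 0.084], [1.0, 0.001, -0.001, -0.0], [0.001, -0.307, 0.952, -0.139], [0.0, 0.0, 0.0, 1.0]]
[207   8  13  18 162] [0.2869 0.2578 0.0371] ((286.79949951171875, 257.6058349609375), (10.24708366394043, 11.711236953735352), 74.3367691040039) [105. 132. 154.]
[ 50  43  29  28 332] [0.3238 0.1202 0.0379] ((324.55889892578125, 118.5594711303711), (23.12840461730957, 21.68185806274414), 86.5069351196289) [185. 186. 179.]
[179  42  53  16 154] [0.3146 0.2511 0.0372] ((313.7158508300781, 249.90692138671875), (11.390110969543457, 47.48653793334961), 1.2795034646987915) [84. 90. 95.]
[109 113  20  45 290] [0.3921 0.1651 0.0366] ((391.6134033203125, 164.60617065429688), (42.75204086303711, 13.349493026733398), 11.414558410644531) [ 88. 109. 105.]
[194 147  19  19 279] [0.409  0.2413 0.0366] ((409.4337158203125, 240.805419921875), (1
[... 990 characters left out ...]
, 11.140303611755371), 14.51472282409668) [115. 114. 112.]
[324 222  26  26 651] [0.4857 0.3791 0.0363] ((486.6845397949219, 379.4180908203125), (27.668851852416992, 27.039051055908203), 2.339176893234253) [245. 222. 194.]
[381 230  29  27 651] [0.4926 0.443  0.0362] ((493.8144226074219, 443.6595764160156), (28.699047088623047, 27.79273796081543), 88.11185455322266) [110. 218. 212.]
[325 287  44  20 519] [0.5626 0.4002 0.0353] ((558.8201904296875, 395.0381164550781), (19.97907829284668, 49.33478546142578), 1.2504851818084717) [165. 151. 127.]
[519 299  51  41 900] [0.5706 0.6383 0.0355] ((577.0830078125, 633.734375), (63.22300338745117, 39.15670394897461), 51.49274444580078) [225. 208. 107.]
```

View pics/w1.png

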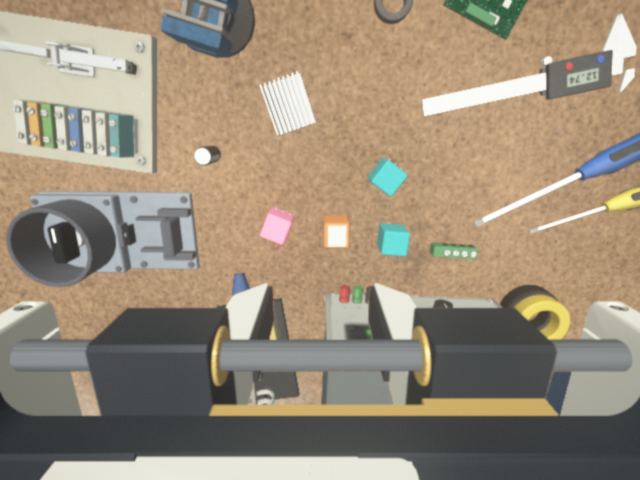

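The relay is at (336,233) with its top at 487, 379 mm. The clamp is at left with the bar at (63,240). I'll go closer and look for the terminals.

```bash
python3 -m jog '{"dp":[[10,8,-40],[20,14,-80],[22,17,-120],[22,17,-120],[22,17,-120]],"yaw":[0,0,0,0,0]}' 0.55
python3 - <<'E'
from h import *
s=snap("wrist");np.savez("w2.npz",**s)
a=s['pixels']
b=dict(np.load("scene1.npz"))['pixels'][240:285,250:310]; c=dict(np.load("side1.npz"))['pixels'][225:265,265:310]
A=np.zeros((600,800,3),np.uint8);A[:480,:640]=a
print(a.shape)
bb=cv2.resize(b,None,fx=5,fy=5,interpolation=cv2.INTER_CUBIC);cc=cv2.resize(c,None,fx=5,fy=5,interpolation=cv2.INTER_CUBIC)
A[600-225:,:300]=bb;A[400:600,575:800]=cc
cv2.imwrite("pics/c2.png",A[...,::-1])
P=cloud(s);m=(P[...,2]>.032)&(P[...,2]<.042)
n,l,st,c=cv2.connectedComponentsWithStats(m.astype(np.uint8))
for i in range(1,n):
    if st[i,4]>400:
        Q=P[l==i];print(st[i],np.median(Q,0).round(4),cv2.minAreaRect((Q[:,:2]*1000).astype(np.float32)))
E
```

```text
t: 3.28
tcp_pos: [0.4854, 0.38, 0.1376]
ee_rot: [3.14, 0.001, -3.102]
ft_force: [0.3, 1.1, 0.8]
opening: 0.0418
grip_force: 0.0
(480, 640, 3)
[102 119  32  29 675] [0.4092 0.2422 0.0367] ((409.3200378417969, 241.00242614746094), (18.01663589477539, 17.715402603149414), 29.09178352355957)
[ 371  140   55   55 1709] [0.4238 0.4296 0.0364] ((424.3531188964844, 430.2493896484375), (27.89497947692871, 28.616924285888672), 55.899444580078125)
[ 208  219   47   46 1429] [0.4818 0.3142 0.0364] ((482.7277526855469, 313.64129638671875), (27.682828903198242, 28.909439086914062), 69.5462417602539)
[ 60 231  28  51 922] [0.4979 0.1976 0.0352] ((498.79119873046875, 196.07423400878906), (39.81319808959961, 13.599316596984863), 1.2722718715667725)
[ 302  232   38   38 1371] [0.4859 0.3794 0.0363] ((487.0389099121094, 379.46453857421875), (28.612564086914062, 27.315183639526367), 1.6274915933609009)
[ 385  244   43   38 1351] [0.4926 0.4432 0.0363] ((493.8340759277344, 443.8639831542969), (28.837539672851562, 27.680564880371094), 88.02291107177734)
```

View pics/c2.png

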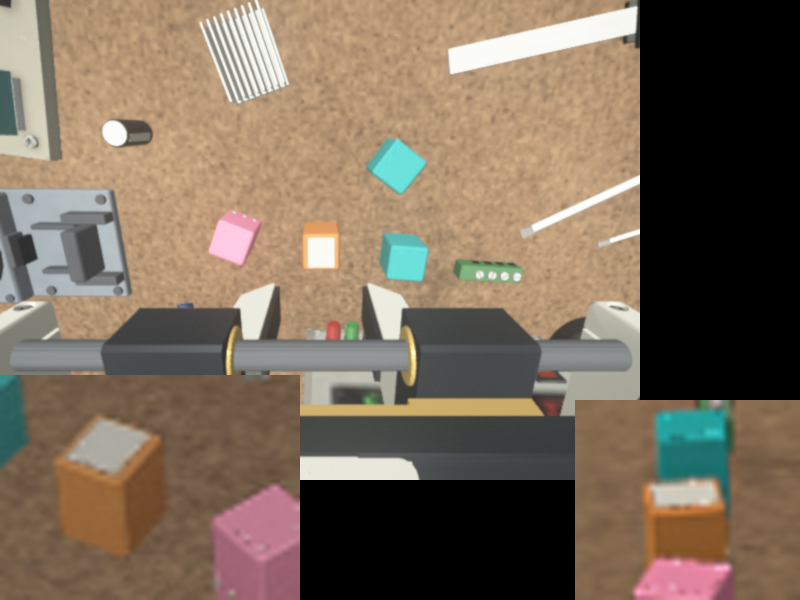

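The relay's 28.5 mm side runs along world x. No terminals show on its -x or -y faces, so they must be on +x. The supply blocks gripping along x here, so I'll grip along y, set the relay down at about (415,345) in the open, and regrip along x.

```bash
python3 -m jog '{"dp":[[1.5,-0.5,-35],[1.5,-0.5,-70],[1.5,-0.5,-95],[1.5,-0.5,-102],[1.5,-0.5,-102]],"yaw":[-0.01,-0.01,-0.01,-0.01,-0.01]}'
python3 -m jog '{"dp":[[0,0,0],[0,0,0],[0,0,0],[0,0,0]],"yaw":[0,0,0,0]}' 1
python3 -m jog '{"dp":[[0,0,15],[0,0,40],[-20,-10,60],[-50,-25,60],[-72,-35,60]],"yaw":[0,0,0,0,0]}'
```

```text
t: 3.95
tcp_pos: [0.487, 0.3798, 0.0349]
ee_rot: [3.141, 0.001, -3.112]
ft_force: [0.1, 0.3, 0.3]
opening: 0.0413
grip_force: 0.0
t: 4.45
tcp_pos: [0.487, 0.3797, 0.0348]
ee_rot: [3.141, 0.002, -3.112]
ft_force: [0.5, -1.6, 6.4]
opening: 0.027
grip_force: 30.0
t: 5.08
tcp_pos: [0.4134, 0.3437, 0.0947]
ee_rot: [3.142, 0.001, -3.111]
ft_force: [0.6, -0.5, -0.3]
opening: 0.0274
grip_force: 30.0
```

```bash
python3 -m jog '{"dp":[[0,0,-20],[0,0,-45],[0,0,-57],[0,0,-59.5],[0,0,-59.5]],"yaw":[0,0,0,0,0]}'
python3 -m jog '{"dp":[[0,0,0],[0,0,0],[0,0,0]],"yaw":[0,0,0]}' 0.5
python3 -m jog '{"dp":[[0,0,15],[0,0,45],[0,0,90],[0,0,100],[0,0,100]],"yaw":[0,0,-0.18,-0.36,-0.54]}'
python3 -m jog '{"dp":[[0,0,0],[0,0,0],[0,0,0],[0,0,0],[0,0,0]],"yaw":[-0.18,-0.36,-0.54,-0.72,-0.9]}'
python3 -m jog '{"dp":[[0,0,0],[0,0,0],[0,0,0]],"yaw":[-0.13,-0.13,-0.13]}'
cat > look.py <<'E'
from h import *
import sys
def boxes(s,z0,z1,mn=400):
    P=cloud(s);m=(P[...,2]>z0)&(P[...,2]<z1)
    n,l,st,c=cv2.connectedComponentsWithStats(m.astype(np.uint8))
    for i in range(1,n):
        if st[i,4]>mn:
            Q=P[l==i];R=cv2.minAreaRect((Q[:,:2]*1000).astype(np.float32));print(st[i],np.round(R[0],1),np.round(R[1],1),round(R[2],1),np.median(Q[:,2]).round(4))
E
python3 - <<'E'
from look import *
s=snap("wrist");np.savez("w3.npz",**s);save(s,"pics/w3.png");boxes(s,.032,.042);print(r.read_state()['tcp_pos'])
E
```

```text
t: 5.7
tcp_pos: [0.4148, 0.3442, 0.0344]
ee_rot: [-3.141, 0.0, -3.112]
ft_force: [-1.4, -3.2, 5.0]
opening: 0.0275
grip_force: 30.0
t: 6.08
tcp_pos: [0.4146, 0.3444, 0.0341]
ee_rot: [3.141, 0.0, -3.111]
ft_force: [0.1, -0.2, -0.5]
opening: 0.0455
grip_force: 0.0
t: 6.7
tcp_pos: [0.4149, 0.345, 0.1365]
ee_rot: [3.138, 0.001, 2.626]
ft_force: [-0.3, -0.1, -0.5]
opening: 0.0458
grip_force: 0.0
t: 7.32
tcp_pos: [0.4143, 0.3446, 0.1352]
ee_rot: [3.141, -0.001, 1.726]
ft_force: [-0.5, 0.1, -0.1]
opening: 0.0459
grip_force: 0.0
t: 7.7
tcp_pos: [0.4144, 0.3444, 0.1346]
ee_rot: [3.141, -0.0, 1.605]
ft_force: [0.6, 0.6, -0.8]
opening: 0.0464
grip_force: 0.0
[571  23  22  52 549] [567.4 479.5] [ 2.7 28.8] 0.1 0.0368
[ 426   82   50   50 2052] [493.4 443.9] [28.6 27.6] 87.9 0.0363
[ 313   95   57   60 1920] [424.1 430.2] [27.5 28.5] 56.1 0.0365
[ 516  111   57  114 2338] [558.7 407.1] [20.9 73.6] 0.5 0.0357
[ 303  231   39   37 1404] [414.9 344. ] [28.1 27.3] 1.4 0.0366
[ 390  268   45   40 1010] [483.1 315.2] [24.7 28.5] 68.8 0.0365
[0.41441016 0.34431969 0.13445091]
```

View pics/w3.png

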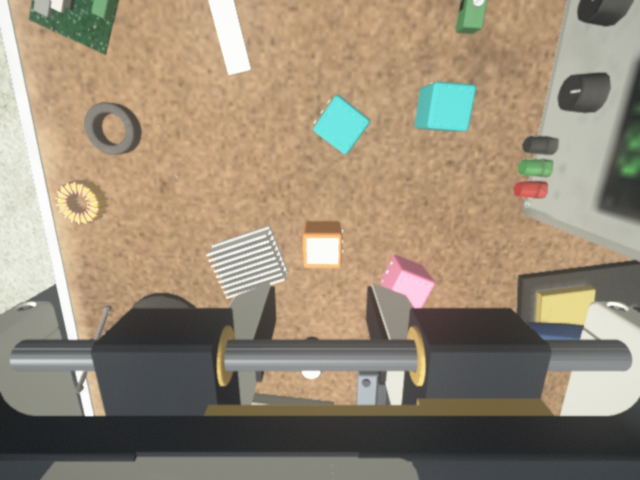

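The terminals show on the +x side at (343,232), so the orientation is right. The heatsink at (248,262) looks close to where the left finger will come down, so I'll measure the clearance.

```bash
python3 - <<'E'
from h import *
s=dict(np.load("w3.npz"));P=cloud(s)
m=np.zeros((480,640),bool);m[220:285,200:298]=True
for z0,z1 in((.012,.03),):
    Q=P[m&(P[...,2]>z0)&(P[...,2]<z1)];print(len(Q),Q.min(0),Q.max(0),cv2.boxPoints(cv2.minAreaRect((Q[:,:2]*1000).astype(np.float32))).round(1).tolist())
E
```

```text
2763 [0.32561066 0.30430417 0.01201235] [0.3860639 0.3505331 0.0251662] [[324.79998779296875, 332.79998779296875], [338.79998779296875, 295.70001220703125], [386.5, 313.6000061035156], [372.5, 350.79998779296875]]
```

```bash
python3 -m jog '{"dp":[[2,4.5,-20],[2,4.5,-50],[2,4.5,-60],[2,4.5,-60],[2,4.5,-60]],"yaw":[0,0,0,0,0]}' 0.61
python3 -m jog '{"dp":[[0,0,-15],[0,0,-30],[0,0,-40],[0,0,-41],[0,0,-41]],"yaw":[-0.01,-0.01,-0.01,-0.01,-0.01]}'
```

```text
t: 8.38
tcp_pos: [0.4167, 0.3492, 0.0747]
ee_rot: [3.141, -0.001, 1.602]
ft_force: [0.3, -0.0, 0.1]
opening: 0.0358
grip_force: 0.0
t: 9.0
tcp_pos: [0.4164, 0.3488, 0.0331]
ee_rot: [-3.142, -0.0, 1.592]
ft_force: [1.0, 0.1, -0.0]
opening: 0.036
grip_force: 0.0
```

```bash
python3 -m jog '{"dp":[[0,0,0],[0,0,0],[0,0,0],[0,0,20],[0,0,60]],"yaw":[0,0,0,0,0]}' 1
python3 -m jog '{"dp":[[15,-40,40],[35,-90,80],[55,-145,105],[75,-195,105],[85,-229,105]],"yaw":[0,0,0,0,0]}'
python3 -m jog '{"dp":[[0,0,0],[0,0,0]],"yaw":[0,0]}'
python3 - <<'E'
from look import *
s=snap("wrist");np.savez("w4.npz",**s);save(s,"pics/w4.png");print('35');boxes(s,.031,.038,100);print(18);boxes(s,.0155,.0205,60);print('rim');boxes(s,.064,.071,100);print('hou');boxes(s,.0215,.0265,200);print('base');boxes(s,.0055,.0105,200);print('relay');boxes(s,.17,.24,100)
E
```

```text
t: 9.62
tcp_pos: [0.4156, 0.3477, 0.0925]
ee_rot: [-3.139, 0.002, 1.592]
ft_force: [1.1, 0.8, -0.6]
opening: 0.0287
grip_force: 30.0
t: 10.25
tcp_pos: [0.5026, 0.1162, 0.1986]
ee_rot: [3.14, 0.001, 1.588]
ft_force: [0.1, 0.1, -0.6]
opening: 0.0281
grip_force: 30.0
t: 10.5
tcp_pos: [0.5011, 0.1203, 0.1981]
ee_rot: [-3.141, -0.001, 1.592]
ft_force: [0.5, 0.4, -0.7]
opening: 0.0284
grip_force: 30.0
35
[392  12  56  40 765] [572.3 273.2] [40.7 23.1] 11.9 0.0349
[ 79  30  15  71 349] [313.  245.4] [51.5  5.4] 76.2 0.0356
[198  65  24  26 440] [409.5 240.1] [18.  17.6] 85.6 0.0367
[297 131  48  16 701] [498.6 195.6] [39.4 11.8] 3.4 0.0353
[173 184  49  17 111] [393.1 152.6] [ 9.4 41.9] 71.0 0.0348
[284 210  75  21 119] [500.2 125.8] [67.4 17.8] 3.5 0.035
[549 217  29  35 201] [717.7 119.4] [33.4 15.1] 72.4 0.0345
[ 80 401  59   9 303] [275.6 -85.7] [67.6  4.5] 4.5 0.035
18
[444  47  16  27  99] [602.1 258.1] [10.2 22.8] 34.4 0.0185
[461  63  37   9  62] [628.2 255.4] [30.4  2.6] 9.8 0.0189
[287 115  17  69 355] [476.1 184.8] [12.7 58.8] 3.0 0.0192
[340 114  15  70 379] [522.2 186.2] [12.3 
[... 616 characters left out ...]
0.0681
[ 273  219  100   69 1209] [502.7 105.6] [58.1 82.8] 89.8 0.0682
[584 235  20  23 110] [721.3 118.7] [19.   8.9] 66.2 0.0661
[300 379  65  17 326] [514.6 -26.7] [ 8.3 61.6] 83.6 0.0676
hou
[ 273  200   98   49 1567] [501.4 118.9] [89.9 45.7] 1.8 0.0244
[ 283  226   79   53 2224] [502.4  91. ] [52.8 74.3] 89.8 0.0246
base
[ 48  15  60  89 983] [289.7 251.9] [67.6 48.1] 80.1 0.0079
[ 270  114  103   91 5478] [499.5 175.2] [92.1 80.4] 1.9 0.0085
[296 115  50  19 782] [498.5 208.1] [43.5 15.3] 3.5 0.0084
relay
[ 248  279  146   61 6704] [500.5 121.9] [62.5 20.1] 1.4 0.2007
[271 372  15  33 231] [485.3 116.9] [ 2.6 17.8] 1.5 0.2319
[356 372  14  33 233] [516.1 116.9] [ 2.6 16.8] 0.6 0.2319
```

View pics/w4.png

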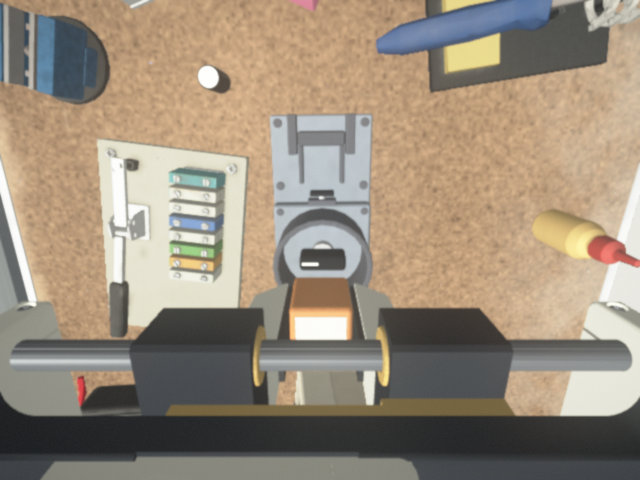

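The view shows the nest at (321,165), the fence at (321,138), the ribs at (305,170) and (337,170), and the bar at (323,259). The relay is held on its body, since the opening is 28.4 mm. I'm going over the nest.

```bash
python3 -m jog '{"dp":[[-1.9,30,0],[-1.9,51.5,-40],[-1.9,51.5,-90],[-1.9,51.5,-130],[-1.9,51.5,-135]],"yaw":[0.012,0.012,0.012,0.012,0.012]}'
python3 -m jog '{"dp":[[0,0,0],[0,0,0]],"yaw":[0,0]}'
python3 - <<'E'
from look import *
s=snap("wrist");np.savez("w5.npz",**s);save(s,"pics/w5.png")
print('35');boxes(s,.031,.038,100);print('rel');boxes(s,.055,.066,200);print(18);boxes(s,.0155,.0205,60);print('base');boxes(s,.0055,.0105,200)
st=r.read_state();print(st['tcp_pos'],st['ee_rot'])
E
```

```text
t: 11.18
tcp_pos: [0.4973, 0.172, 0.061]
ee_rot: [-3.137, 0.001, 1.606]
ft_force: [0.4, -1.4, -0.9]
opening: 0.0285
grip_force: 30.0
t: 11.42
tcp_pos: [0.5006, 0.172, 0.0648]
ee_rot: [3.139, -0.001, 1.604]
ft_force: [-1.1, -0.2, -1.0]
opening: 0.0282
grip_force: 30.0
35
[ 250    0   72   30 1223] [481.1 301.2] [29.8 10.7] 3.1 0.036
[ 439   55  101   64 2115] [571.5 274.5] [41.2 23.1] 8.6 0.035
[ 114  135   43   40 1261] [409.5 240.6] [18.  17.9] 2.2 0.0366
[ 282  237   78   24 1789] [499.2 196.1] [40.  12.4] 1.9 0.0353
[294 278  54   6 147] [499.9 179.7] [ 2.4 28. ] 89.8 0.036
[ 80 289  85  24 595] [393.6 165.2] [ 6.  41.6] 77.9 0.0347
rel
[616  51  24  37 422] [616.2 281.3] [ 9.9 12.8] 2.9 0.0557
[ 251  291  139   23 1500] [499.7 180. ] [61.7  6.3] 1.8 0.061
[ 276  375   90   26 1315] [501.4 131.8] [44.1  8. ] 1.9 0.0607
18
[ 0  0 18  8 76] [351.4 305.3] [9.8 1.7] 14.7 0.0185
[  0   0  53  24 329] [358.4 303.1] [29.4  2. ] 19.6 0.018
[257   0  69  39 176] [483.3 301.8] [31.9 13.9] 12.2 0.0179
[522  20  11  38 260] [593.6 299.3] [ 2.8 15.7] 12.6 0.018
[519 113  11  35 210] [600.7 258
[... 306 characters left out ...]
 1.2 0.0184
[348 261   8  26 175] [518.2 176. ] [ 4.  16.6] 1.6 0.0184
[ 16 265  21  19 126] [332.4 171.3] [ 6.9 12. ] 34.2 0.0186
[174 274  17  15 163] [418.3 167.4] [8.8 8.5] 22.4 0.0165
[107 277  63  13 297] [393.7 166.5] [ 3.3 34.6] 81.6 0.018
base
[  2   0  92  35 616] [361.9 303.7] [48.   3.2] 20.9 0.0072
[491   1  10  63 368] [582.4 303.4] [ 2.5 27.5] 9.8 0.0082
[490 116   9  55 296] [591.8 250.8] [ 2.4 28.8] 9.2 0.0081
[ 241  201  159  106 6974] [499.5 182.5] [92.3 66.9] 1.9 0.0085
[  0 233 210  75 854] [374.2 182.3] [ 31.4 127.7] 69.5 0.0081
[293 261  56  21 946] [499.8 173.5] [33.2 13.3] 1.3 0.0086
[0.50060254 0.17181709 0.06476622] [ 3.13885157e+00 -9.20044471e-04  1.60366775e+00]
```

View pics/w5.png

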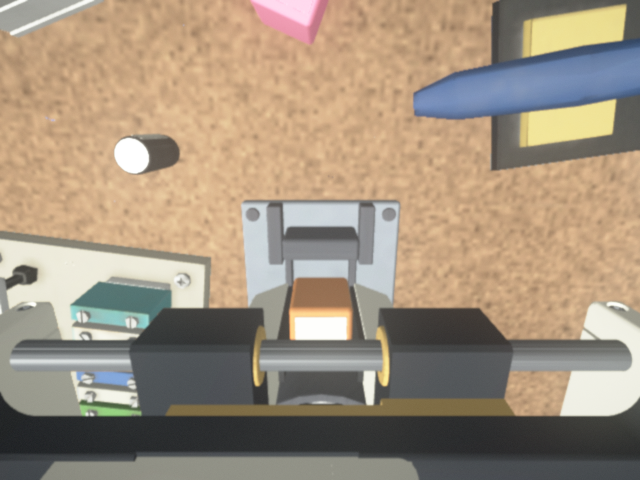

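Rib centres are at 481.4 and 518.2, so the middle is 499.8. The relay body is at 499.9 and should sit about 1 mm to -x because of the terminals. I'll let the arm settle and measure again.

```bash
python3 -m jog '{"dp":[[0,0,0],[0,0,0],[0,0,0],[0,0,0]],"yaw":[0,0,0,0]}'
python3 - <<'E'
from look import *
s=snap("wrist");np.savez("w6.npz",**s)
boxes(s,.055,.066,300);print(18);boxes(s,.0155,.0205,150)
P=cloud(s);hsv=cv2.cvtColor(s['pixels'],cv2.COLOR_RGB2HSV)
m=(hsv[...,0]>5)&(hsv[...,0]<20)&(hsv[...,1]>150);m[:270]=0;m[320:]=0;m[:,:280]=0;m[:,360:]=0
Q=P[m];print('orange',m.sum(),np.nanpercentile(Q,[1,50,99],axis=0).round(4).tolist())
for z in(.03,.04,.05,.06):
    k=Q[abs(Q[:,2]-z)<.004];print(z,len(k),k.min(0).round(4),k.max(0).round(4)) if len(k) else 0
E
```

```text
t: 11.98
tcp_pos: [0.4996, 0.1712, 0.0631]
ee_rot: [3.142, -0.0, 1.604]
ft_force: [0.6, 0.7, -1.0]
opening: 0.0286
grip_force: 30.0
[ 251  292  142   48 1988] [499.4 172.6] [62.1 19.6] 2.2 0.0623
[ 276  375   90   28 1326] [500.2 131.7] [43.8  8.1] 3.1 0.0607
18
[  0   0  45  21 282] [356.2 302.3] [24.1  1.7] 20.5 0.0179
[257   7  60  29 157] [478.7 300.8] [ 3.  28.1] 74.3 0.0179
[528  16  11  39 269] [593.6 299.1] [ 2.6 15.5] 9.9 0.0181
[524 110  11  36 237] [601.  258.3] [ 3.2 17. ] 10.4 0.0181
[268 203  18  62 444] [473.6 198.1] [ 8.2 33.9] 2.0 0.02
[360 204  18  61 511] [524.5 199.7] [ 8.2 34.2] 2.3 0.02
[287 228  71   4 166] [498.8 201.6] [38.5  1.1] 2.3 0.0179
[287 260   8  27 183] [481.4 175.1] [ 4.  17.4] 1.4 0.0185
[351 260   8  26 185] [518.3 176.7] [ 4.1 16.1] 3.2 0.0183
[175 274  16  15 157] [418.7 167.5] [8.7 8.5] 21.0 0.0167
[107 277  64  13 305] [393.9 166.5] [ 4.1 34.5] 80.2 0.018
orange 0 [nan, nan, nan]
  return np.nanmean(a, axis, out=out, keepdims=keepdims)
```

```bash
python3 -m jog '{"dp":[[-0.5,0,0],[-0.5,0,-6],[-0.5,0,-12],[-0.5,0,-17],[-0.5,0,-20]],"yaw":[0,0,0,0,0]}'
python3 -m jog '{"dp":[[0,0,-1],[0,0,-2],[0,0,-2],[0,0,-2]],"yaw":[0,0,0,0]}'
```

```text
t: 12.65
tcp_pos: [0.4989, 0.1712, 0.0426]
ee_rot: [-3.141, 0.0, 1.604]
ft_force: [0.6, 0.5, -0.2]
opening: 0.0282
grip_force: 30.0
t: 13.15
tcp_pos: [0.4991, 0.1713, 0.0415]
ee_rot: [3.141, 0.0, 1.604]
ft_force: [-3.0, -0.6, 6.9]
opening: 0.0282
grip_force: 30.0
```

```bash
python3 -m jog '{"dp":[[0,0,0],[0,0,0],[0,0,0],[0,0,0]],"yaw":[0,0,0,0]}' 0.55
python3 -m jog '{"dp":[[0,0,10],[0,0,30],[0,-15,70],[0,-35,110],[0,-50,150]],"yaw":[0,0,0.18,0.36,0.54]}'
python3 -m jog '{"dp":[[0,0,0],[0,0,0],[0,0,0]],"yaw":[-0.18,-0.36,-0.54]}'
python3 - <<'E'
from look import *
s=snap("wrist");np.savez("w7.npz",**s);save(s,"pics/w7.png");print('relay');boxes(s,.040,.048,100);print('bar');boxes(s,.054,.062,50)
print(18);boxes(s,.0155,.0205,100);print('rim');boxes(s,.065,.070,100)
st=r.read_state();print(st['tcp_pos'],st['ee_rot'])
E
```

```text
t: 13.65
tcp_pos: [0.4991, 0.1712, 0.0411]
ee_rot: [3.142, 0.0, 1.604]
ft_force: [0.7, 0.8, -0.0]
opening: 0.0413
grip_force: 0.0
t: 14.28
tcp_pos: [0.4989, 0.1203, 0.193]
ee_rot: [3.141, 0.001, 2.15]
ft_force: [0.3, -1.0, 0.5]
opening: 0.0416
grip_force: 0.0
t: 14.65
tcp_pos: [0.499, 0.1211, 0.1919]
ee_rot: [3.141, -0.0, 1.598]
ft_force: [-1.0, 0.0, -1.4]
opening: 0.0413
grip_force: 0.0
relay
[ 424    2   73   43 1169] [594.4 276.9] [49.1 23.7] 13.6 0.044
[ 70  24  13  75 552] [312.3 245.7] [51.6  4.2] 75.7 0.044
[ 105  158   28  126 1387] [324.5 122.3] [109.3  21.3] 87.6 0.0424
[ 305  161   35   34 1170] [498.2 165.7] [28.4 27.1] 2.2 0.0445
[168 172  52  18 403] [393.  160.7] [ 9.  40.1] 84.4 0.047
[168 186  52  19 433] [391.9 148.4] [ 9.6 40.2] 84.0 0.047
[ 168  201   51   86 2510] [387.1 104.9] [72.4 41.3] 84.3 0.0469
[282 214  78  26 162] [496.9 125.6] [67.4 17. ] 9.1 0.0442
[561 223  34  37 269] [718.2 119.3] [33.8 17. ] 72.0 0.0441
[302 252  45   6 140] [501.9  99.2] [38.9  2.5] 2.6 0.0439
[282 257  85  45 386] [503.9  75.5] [73.9 40.8] 5.3 0.0442
[309 372  71  15 295] [526.3 
[... 742 characters left out ...]
 1.9 0.02
[342 115  17  71 389] [522.1 186.1] [12.3 59.3] 0.1 0.0194
[301 147   4  39 151] [481.  171.9] [ 2.8 33.1] 0.7 0.0186
[127 205  23  37 357] [327.5 114.7] [33.9 20.1] 83.9 0.017
[544 216  30  33 133] [718.1 120.5] [33.5 14.3] 65.1 0.018
rim
[  0   0  11  83 698] [282.1 253.5] [49.7  6.2] 77.4 0.068
[538   0  24  22 390] [644.4 282.2] [11.7 15.5] 89.3 0.0674
[616   0  15  17 134] [691.3 284.9] [6.  8.6] 5.6 0.0677
[  25    9   33   87 2333] [304.4 247.7] [50.2 19.1] 76.5 0.0681
[ 274  222  102   96 1782] [502.2  93. ] [82.8 82.7] 53.9 0.0682
[301 385  83  19 314] [522.8 -28.1] [ 7.7 77.9] 81.1 0.0675
[0.49905261 0.12131082 0.19197301] [ 3.14073333e+00 -3.67804781e-04  1.58903110e+00]
```

View pics/w7.png

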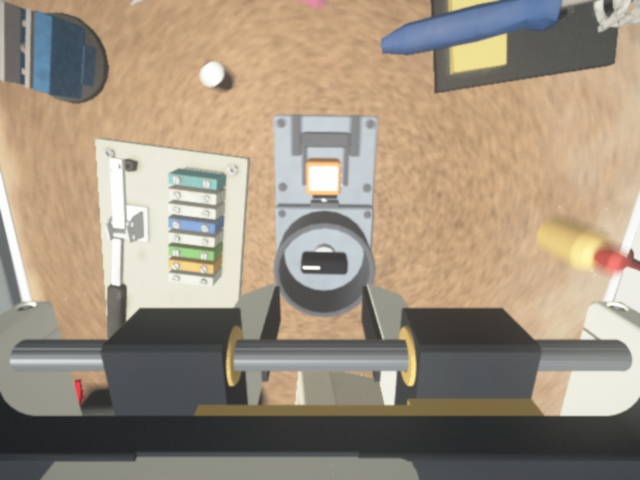

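The relay stands in the nest at (323,177), top at 44.5 mm and square to 2°. The collar centre is (502.2,93.0), with the bar across x. I'll turn the gripper and position it over the knob.

```bash
python3 -m jog '{"dp":[[1,-10,0],[2,-20,0],[3.4,-28,0],[3.4,-28,-20],[3.4,-28,-40]],"yaw":[0.18,0.36,0.54,0.72,0.9]}' 0.74
python3 -m jog '{"dp":[[0,0,-20],[0,0,-40],[0,0,-45],[0,0,-45],[0,0,-45]],"yaw":[0.18,0.36,0.54,0.67,0.67]}'
python3 -m jog '{"dp":[[0,0,0],[0,0,0],[0,0,0]],"yaw":[0,0,0]}'
python3 - <<'E'
from look import *
s=snap("wrist");np.savez("w8.npz",**s);save(s,"pics/w8.png");print('bar');boxes(s,.054,.062,50);print('fingers');boxes(s,.08,.125,150)
print('rim');boxes(s,.065,.070,200)
st=r.read_state();print(st['tcp_pos'],st['ee_rot'])
E
```

```text
t: 15.32
tcp_pos: [0.5027, 0.0931, 0.1514]
ee_rot: [3.141, 0.001, 2.512]
ft_force: [0.8, -0.7, 0.4]
opening: 0.0237
grip_force: 0.0
t: 15.95
tcp_pos: [0.5026, 0.0931, 0.1064]
ee_rot: [3.141, 0.0, -3.108]
ft_force: [-0.5, 0.5, -0.7]
opening: 0.0237
grip_force: 0.0
t: 16.32
tcp_pos: [0.5025, 0.0932, 0.1063]
ee_rot: [-3.141, 0.0, -3.11]
ft_force: [-0.2, 0.5, 0.1]
opening: 0.0241
grip_force: 0.0
bar
[259 209 126  37 328] [470.7  92.7] [20.2 71.3] 0.4 0.0584
[  0 231  88  17 667] [482.8 -64.9] [52.5  3.1] 86.3 0.0574
[ 88 238  41  53 567] [493.6 -24.6] [33.1 14.3] 28.2 0.0581
[ 309  245   25   64 1446] [502.   92.8] [39.7 14. ] 1.1 0.058
[257 263   6  32  80] [503.8  56.5] [20.4  1.7] 1.2 0.058
[380 264   6  32  77] [501.6 129.1] [19.3  1.6] 1.6 0.058
[112 292  10  48 292] [532.7 -30.8] [ 1.6 34.4] 78.8 0.0578
[296 327  50  13 351] [538.1  93.8] [ 4.4 30.1] 1.2 0.0583
[108 372   9  44 263] [589.2 -42.2] [ 1.4 39.1] 78.4 0.0582
fingers
[   0  257  105   83 5895] [497.  -36.6] [61.5 35.7] 40.7 0.0967
[ 253  284   45   56 1289] [498.1  76.9] [26.5 13.1] 42.7 0.1075
[ 344  284   45   56 1278] [497.1 108.2] [13.  26.8] 51.7 0.1072
[ 71 372  24  44 757] [561.3 -35.7] [ 2.5 47.3] 79.4 0.0884
rim
[ 247  213  149   95 2414] [487.8  92.5] [54.5 83.3] 1.9 0.0681
[  0 242  76  13 355] [484.6 -62.2] [39.1  3.2] 87.6 0.0675
[ 78 245  41  55 390] [495.1 -24.5] [33.1 14.2] 27.6 0.0676
[0.50251202 0.09324577 0.10624112] [-3.14146663e+00  2.39384581e-04 -3.10979788e+00]
```

View pics/w8.png

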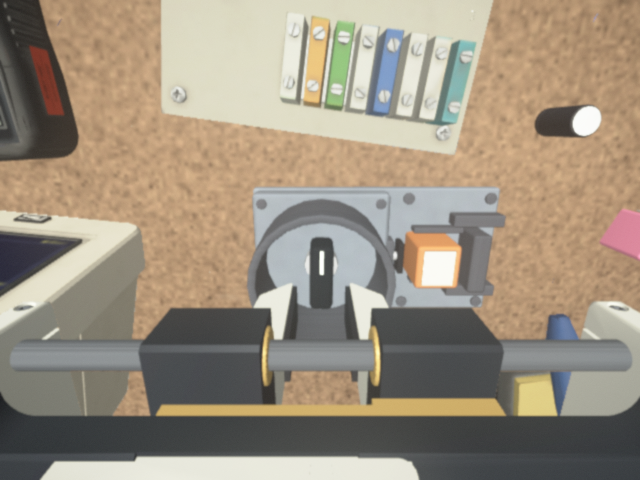

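The bar is at (321,272), centred between the fingers, and the relay is at (438,262). The scope is at left, around (140,240), so I'll check its clearance to the gripper body before going down.

```bash
python3 - <<'E'
from h import *
for f in("w8","w7","w4","scene1"):
    P=cloud(dict(np.load(f+".npz"))).reshape(-1,3);k=P[(P[:,2]>.07)&(P[:,2]<.19)&(P[:,0]>.38)&(P[:,0]<.62)&(P[:,1]>-.1)&(P[:,1]<.035)]
    if len(k):
        d=np.hypot(k[:,0]-.502,k[:,1]-.093);i=d.argmin();print(f,len(k),k[:,1].max(),d.min(),k[i], np.percentile(d,1))
E
```

```text
w8 18043 0.03499991274980166 0.06217008706692012 [0.47984995 0.0349096  0.17002868] 0.06410885448542733
w7 812 -0.020793200371198084 0.11432041540289273 [ 0.4936369  -0.0210141   0.07442783] 0.11468177155661509
w4 1110 -0.020482975445706042 0.11390366131406354 [ 0.49221949 -0.02048298  0.08321433] 0.11469010962226657
scene1 6635 -0.021861509052862133 0.11533242446139853 [ 0.49724683 -0.02223444  0.13398494] 0.11682016543702489
```

```bash
python3 -m jog '{"dp":[[0,0,-20],[0,0,-40],[0,0,-52],[0,0,-58],[0,0,-58]],"yaw":[0,0,0,0,0]}'
python3 -m jog '{"dp":[[0,0,0],[0,0,0],[0,0,0],[0,0,0]],"yaw":[0,0,0,0]}' 1
```

```text
t: 17.0
tcp_pos: [0.5023, 0.0933, 0.0479]
ee_rot: [3.142, -0.001, -3.109]
ft_force: [0.1, -0.1, 0.6]
opening: 0.024
grip_force: 0.0
t: 17.5
tcp_pos: [0.5026, 0.0934, 0.0483]
ee_rot: [3.141, 0.0, -3.109]
ft_force: [0.3, 1.7, -2.0]
opening: 0.0203
grip_force: 30.0
```

```bash
python3 -m jog '{"dp":[[0,0,0],[0,0,0],[0,0,0]],"yaw":[0,0,0]}' 1
python3 - <<'E'
from look import *
s=snap("wrist");np.savez("w9.npz",**s);boxes(s,.054,.062,50)
print(r.read_state())
E
```

```text
t: 17.88
tcp_pos: [0.5026, 0.0934, 0.0483]
ee_rot: [3.141, 0.0, -3.109]
ft_force: [-0.0, 2.7, 1.0]
opening: 0.0204
grip_force: 30.0
[231 239 173  55 917] [470.5  90.4] [20.1 70.9] 4.3 0.0581
[  0 278  55  29 719] [484.7 -27.9] [21.2  9.4] 57.0 0.0576
[ 305  289   33   51 1584] [494.   92.9] [23.9 13.8] 1.3 0.058
[276 307  22  33 232] [496.3  80.9] [16.1  6.6] 35.7 0.0578
[344 307  22  33 230] [495.6 104.4] [ 6.9 16.5] 59.1 0.0576
[287 393  68  12 518] [538.   94.1] [ 5.3 30.9] 2.5 0.0564
{'t': 17.925, 'joint_pos': array([ 0.2575266 ,  0.64155086, -0.75728255,  2.00258047,  0.64582699,
        0.75162714,  0.70926716]), 'joint_velocities': array([ 5.36072622e-06,  2.12484856e-05, -7.58130335e-04,  6.24706153e-04,
       -8.20224466e-04,  4.61778853e-05, -8.52411105e-04]), 'effort': array([ 1.16465360e+00, -6.04634643e+01, -1.08822414e+01, -1.84798104e+01,
        3.84364659e-01,  6.78901803e-01, -3.70351947e-03]), 'tcp_pos': array([0.50262902, 0.09343011, 0.04828409]), 'ee_rot': array([ 3.14129785e+00,  3.79112430e-04, -3.10937484e+00]), 'ft_force': array([0.55025956, 2.46672363, 0.36148549]), 'ft_torque': array([ 0.56227841, -0.12446491,  0.00719516]), 'grip_force': 30.000101029872894, 'opening': 0.020345955464271107}
```

The opening stops at 20 mm, so the fingertips are on the round stem (22 mm) and not the 14 mm bar. I'll open, go up 8 mm and grip the bar.

```bash
python3 -m jog '{"dp":[[0,0,0],[0,0,0],[0,0,5],[0,0,8],[0,0,8]],"yaw":[0,0,0,0,0]}' 0.74
python3 -m jog '{"dp":[[0,0,0],[0,0,0],[0,0,0],[0,0,0],[0,0,0]],"yaw":[0,0,0,0,0]}' 1
```

```text
t: 18.55
tcp_pos: [0.5027, 0.0932, 0.0565]
ee_rot: [3.142, 0.001, -3.11]
ft_force: [0.1, 0.0, -0.9]
opening: 0.0237
grip_force: 0.0
t: 19.18
tcp_pos: [0.5024, 0.0934, 0.0561]
ee_rot: [3.141, -0.0, -3.109]
ft_force: [-0.6, 1.8, -0.7]
opening: 0.0136
grip_force: 30.0
```

Now the bar is gripped at 13.6 mm. I'll turn clockwise while watching the moment.

```bash
cat > t.py <<'E'
from station import r
a=r.read_state();print('t',round(a['t'],2),'yaw',round(a['ee_rot'][2]%6.2832,4),'T',a['ft_torque'].round(3),'F',a['ft_force'].round(1),'tcp',a['tcp_pos'].round(4),'j7',a['joint_pos'][6].round(3),a['effort'][6].round(3))
E
python3 t.py
python3 -m jog '{"dp":[[0,0,0],[0,0,0],[0,0,0]],"yaw":[-0.04,-0.08,-0.12]}'; python3 t.py
python3 -m jog '{"dp":[[0,0,0],[0,0,0],[0,0,0]],"yaw":[-0.04,-0.08,-0.12]}'; python3 t.py
python3 -m jog '{"dp":[[0,0,0],[0,0,0],[0,0,0]],"yaw":[-0.04,-0.08,-0.12]}'; python3 t.py
```

```text
t 19.18 yaw 3.1738 T [ 0.559 -0.034 -0.265] F [-0.6  1.8 -0.7] tcp [0.5024 0.0934 0.0561] j7 0.721 0.233
t: 19.55
tcp_pos: [0.5024, 0.0935, 0.0561]
ee_rot: [3.141, 0.0, 3.051]
ft_force: [-1.1, 3.5, -1.5]
opening: 0.0136
grip_force: 30.0
t 19.55 yaw 3.0514 T [ 0.767 -0.091  0.248] F [-1.1  3.5 -1.5] tcp [0.5024 0.0935 0.0561] j7 0.62 0.294
t: 19.92
tcp_pos: [0.5024, 0.0935, 0.0561]
ee_rot: [3.141, -0.0, 2.931]
ft_force: [0.8, 4.2, -2.3]
opening: 0.0137
grip_force: 30.0
t 19.93 yaw 2.9313 T [ 1.132 -0.104  0.259] F [ 0.8  4.2 -2.3] tcp [0.5024 0.0935 0.0561] j7 0.522 0.288
t: 20.3
tcp_pos: [0.5025, 0.0936, 0.0561]
ee_rot: [3.141, -0.0, 2.811]
ft_force: [-0.4, 5.2, -3.0]
opening: 0.0138
grip_force: 30.0
t 20.3 yaw 2.8114 T [ 1.253 -0.096  0.231] F [-0.4  5.2 -3. ] tcp [0.5025 0.0936 0.0561] j7 0.424 0.28
```

```bash
for i in 1; do :; done
python3 -m jog '{"dp":[[0,0,0],[0,0,0],[0,0,0]],"yaw":[-0.04,-0.08,-0.12]}' >/dev/null; python3 t.py
python3 -m jog '{"dp":[[0,0,0],[0,0,0],[0,0,0]],"yaw":[-0.04,-0.08,-0.12]}' >/dev/null; python3 t.py
python3 -m jog '{"dp":[[0,0,0],[0,0,0],[0,0,0]],"yaw":[-0.04,-0.08,-0.12]}' >/dev/null; python3 t.py
```

```text
t 20.68 yaw 2.6915 T [ 1.272 -0.16   0.257] F [ 0.   5.3 -3.8] tcp [0.5025 0.0937 0.0561] j7 0.326 0.279
t 21.05 yaw 2.5714 T [ 1.299 -0.243  0.224] F [ 0.3  4.7 -4.3] tcp [0.5025 0.0937 0.0561] j7 0.228 0.278
t 21.43 yaw 2.4515 T [ 1.36  -0.356  0.29 ] F [ 1.   6.3 -4.3] tcp [0.5026 0.0939 0.0561] j7 0.131 0.276
```

The joint 7 effort reads more cleanly than the moment sensor, about 0.277 N m turning freely. I'll continue in smaller steps.

```bash

python3 -m jog '{"dp":[[0,0,0],[0,0,0]],"yaw":[-0.04,-0.08]}' >/dev/null; python3 t.py
python3 -m jog '{"dp":[[0,0,0],[0,0,0]],"yaw":[-0.04,-0.08]}' >/dev/null; python3 t.py
python3 -m jog '{"dp":[[0,0,0],[0,0,0]],"yaw":[-0.04,-0.08]}' >/dev/null; python3 t.py
```

```text
t 21.68 yaw 2.3715 T [ 1.366 -0.333  0.216] F [ 1.4  6.5 -5. ] tcp [0.5027 0.0939 0.0561] j7 0.067 0.275
t 21.93 yaw 2.2916 T [ 1.428 -0.3    0.265] F [ 0.7  6.1 -4.7] tcp [0.5027 0.094  0.0561] j7 0.002 0.274
t 22.18 yaw 2.2116 T [ 1.427 -0.375  0.271] F [ 2.2  6.1 -5.3] tcp [0.5028 0.094  0.0561] j7 -0.062 0.273
```

```bash

python3 -m jog '{"dp":[[0,0,0],[0,0,0]],"yaw":[-0.04,-0.08]}' >/dev/null; python3 t.py
python3 -m jog '{"dp":[[0,0,0],[0,0,0]],"yaw":[-0.04,-0.08]}' >/dev/null; python3 t.py
```

```text
t 22.43 yaw 2.1316 T [ 1.419 -0.443  0.312] F [ 1.5  6.3 -4.4] tcp [0.5028 0.094  0.0561] j7 -0.126 0.272
t 22.68 yaw 2.0516 T [ 1.386 -0.492  0.306] F [ 1.1  6.1 -6.1] tcp [0.5028 0.094  0.0561] j7 -0.19 0.271
```

```bash

python3 -m jog '{"dp":[[0,0,0],[0,0,0]],"yaw":[-0.04,-0.08]}' >/dev/null; python3 t.py
```

```text
t 22.93 yaw 1.9716 T [ 1.422 -0.479  0.253] F [ 1.8  5.9 -5.5] tcp [0.5029 0.0941 0.0561] j7 -0.254 0.27
```

```bash
cat > g.py <<'E'
from look import *
for n in("wrist","scene"):
    s=snap(n);P=cloud(s);X=P[...,0];Y=P[...,1]
    R=(X>.47)&(X<.53)&(Y>.14)&(Y<.215)
    for nm,a,b in(('relay',.041,.048),('fence',.032,.0385)):
        m=(R&(P[...,2]>a)&(P[...,2]<b)).astype(np.uint8);k,l,st,c=cv2.connectedComponentsWithStats(m)
        if k<2: print(n,nm,'none');continue
        i=1+st[1:,4].argmax();Q=P[l==i];print(n,nm,st[i,4],[np.round(v,1) for v in cv2.minAreaRect((Q[:,:2]*1000).astype(np.float32))],(np.percentile(Q[:,1],[2,50,98])*1000).round(1))
    m=(np.hypot(X-.5022,Y-.093)<.03)&(P[...,2]>.055)&(P[...,2]<.0615)
    if m.sum()>50: print(n,'bar',m.sum(),[np.round(v,1) for v in cv2.minAreaRect((P[m][:,:2]*1000).astype(np.float32))])
    save(s,f"pics/g_{n}.png")
E
python3 g.py
```

```text
wrist relay 4447 [array([498.3, 174.4]), array([28.7, 27.5]), np.float64(2.0)] [161.4 174.9 187.4]
wrist fence 2760 [array([499.3, 195.8]), array([40.3, 12.3]), np.float64(2.3)] [189.8 195.5 201.4]
wrist bar 2301 [array([497.9, 102.1]), array([34.8, 36. ]), np.float64(71.3)]
scene relay 234 [array([499.2, 173.8]), array([29.8, 27.3]), np.float64(3.1)] [161.2 173.7 187. ]
scene fence 191 [array([500.6, 180.9]), array([41.1, 41.9]), np.float64(0.8)] [160.3 192.5 200.7]
```

The relay has moved to y = 174.4 and has about 1.5 mm left to the fence. I'm continuing in small steps.

```bash

for k in 1; do
python3 -m jog '{"dp":[[0,0,0]],"yaw":[-0.04]}' >/dev/null; python3 t.py
python3 -m jog '{"dp":[[0,0,0]],"yaw":[-0.04]}' >/dev/null; python3 t.py
python3 -m jog '{"dp":[[0,0,0]],"yaw":[-0.04]}' >/dev/null; python3 t.py
python3 -m jog '{"dp":[[0,0,0]],"yaw":[-0.04]}' >/dev/null; python3 t.py
python3 -m jog '{"dp":[[0,0,0]],"yaw":[-0.04]}' >/dev/null; python3 t.py
done; python3 g.py
```

```text
t 23.15 yaw 1.9322 T [ 1.41  -0.507  0.222] F [ 1.7  5.8 -6. ] tcp [0.5029 0.094  0.0561] j7 -0.286 0.51
t 23.27 yaw 1.8916 T [ 1.48  -0.562  0.26 ] F [ 0.5  6.5 -6. ] tcp [0.503  0.0941 0.0562] j7 -0.318 0.273
t 23.4 yaw 1.8517 T [ 1.38  -0.586  0.265] F [ 2.3  6.7 -6.6] tcp [0.503  0.0941 0.0561] j7 -0.35 0.267
t 23.52 yaw 1.8116 T [ 1.41  -0.636  0.262] F [ 2.1  6.5 -6.5] tcp [0.503  0.0941 0.0561] j7 -0.382 0.268
t 23.65 yaw 1.7717 T [ 1.547 -0.581  0.311] F [ 1.7  6.7 -7.4] tcp [0.503  0.0941 0.0561] j7 -0.413 0.232
wrist relay 4579 [array([498.3, 176.1]), array([28.6, 27.6]), np.float64(1.9)] [163.1 176.6 189.1]
wrist fence 2690 [array([499.2, 195.9]), array([40.1, 12.3]), np.float64(2.0)] [190.4 195.9 201.5]
wrist bar 2311 [array([499.6, 102.8]), array([34.9, 36.2]), np.float64(60.0)]
scene relay 235 [array([499.5, 175.4]), array([30.4, 27.4]), np.float64(2.3)] [162.5 174.9 188.2]
scene fence 163 [array([500.5, 181.9]), array([39.9, 38.8]), np.float64(2.9)] [162.4 193.7 200.8]
```

```bash

python3 -m jog '{"dp":[[0,0,0]],"yaw":[-0.04]}' >/dev/null; python3 t.py
python3 -m jog '{"dp":[[0,0,0],[0,0,0]],"yaw":[-0.04,-0.04]}' >/dev/null; python3 t.py
python3 -m jog '{"dp":[[0,0,0]],"yaw":[-0.02]}' >/dev/null; python3 t.py
```

```text
t 23.88 yaw 1.7323 T [ 1.445 -0.68   0.346] F [ 1.8  6.5 -6.4] tcp [0.503  0.0941 0.0561] j7 -0.445 0.441
t 24.12 yaw 1.6924 T [ 1.482 -0.671  0.209] F [ 3.4  6.6 -7.3] tcp [0.5031 0.0941 0.0562] j7 -0.476 -0.476
t 24.25 yaw 1.6728 T [ 1.331 -0.676  0.486] F [ 1.8  6.4 -6. ] tcp [0.5031 0.0941 0.0561] j7 -0.492 -0.011
```

```bash
python3 g.py | grep wrist
```

```text
wrist relay 4605 [array([498.2, 176.1]), array([28.6, 27.7]), np.float64(1.7)] [163.1 176.7 189.1]
wrist fence 2717 [array([499.2, 195.8]), array([40. , 12.2]), np.float64(2.0)] [190.4 195.9 201.5]
wrist bar 2294 [array([500.8, 103.2]), array([35. , 35.7]), np.float64(53.8)]
```

```bash

python3 -m jog '{"dp":[[0,0,0],[0,0,0]],"yaw":[-0.01,-0.02]}' >/dev/null; python3 t.py
python3 -m jog '{"dp":[[0,0,0]],"yaw":[-0.01]}' >/dev/null; python3 t.py
python3 -m jog '{"dp":[[0,0,0]],"yaw":[-0.01]}' >/dev/null; python3 t.py
```

```text
t 24.6 yaw 1.6529 T [ 1.454 -0.715  0.407] F [ 4.1  6.3 -7.3] tcp [0.5032 0.0941 0.0562] j7 -0.508 -0.27
t 24.73 yaw 1.643 T [ 1.472 -0.716  0.448] F [ 3.3  7.1 -7.3] tcp [0.5031 0.0941 0.0561] j7 -0.516 -0.281
t 24.85 yaw 1.633 T [ 1.397 -0.719  0.458] F [ 2.7  5.9 -8.4] tcp [0.5031 0.0941 0.0562] j7 -0.523 -0.29
```

```bash

python3 -m jog '{"dp":[[0,0,0]],"yaw":[-0.003]}' >/dev/null; python3 t.py
python3 -m jog '{"dp":[[0,0,0]],"yaw":[-0.003]}' >/dev/null; python3 t.py
python3 -m jog '{"dp":[[0,0,0]],"yaw":[-0.003]}' >/dev/null; python3 t.py
python3 -m jog '{"dp":[[0,0,0]],"yaw":[-0.003]}' >/dev/null; python3 t.py
```

```text
t 24.98 yaw 1.6301 T [ 1.404 -0.669  0.46 ] F [ 3.7  7.  -8.2] tcp [0.5031 0.0941 0.0561] j7 -0.526 -0.434
t 25.1 yaw 1.6272 T [ 1.386 -0.725  0.39 ] F [ 2.5  6.  -6.9] tcp [0.5031 0.0941 0.0562] j7 -0.528 -0.389
t 25.23 yaw 1.6242 T [ 1.36  -0.633  0.401] F [ 2.6  6.  -7.5] tcp [0.5031 0.0941 0.0562] j7 -0.53 -0.39
t 25.35 yaw 1.6212 T [ 1.388 -0.669  0.381] F [ 2.9  6.7 -7. ] tcp [0.5031 0.0941 0.0562] j7 -0.533 -0.392
```

Torque gives about 15–16 N and geometry about 13 N, so I'm stopping here. I'll release, retreat straight up and check.

```bash
python3 -m jog '{"dp":[[0,0,0],[0,0,0],[0,0,0],[0,0,0]],"yaw":[0,0,0,0]}' 0.74
python3 -m jog '{"dp":[[0,0,10],[0,0,30],[0,0,70],[0,0,120],[0,0,120]],"yaw":[0,0,0,0,0]}'
python3 -m jog '{"dp":[[0,0,0],[0,0,0],[0,0,0]],"yaw":[0,0,0]}'; python3 t.py
python3 - <<'E'
from look import *
s=snap("wrist");save(s,"pics/w10.png");P=cloud(s)
m=(np.hypot(P[...,0]-.5022,P[...,1]-.093)<.027)&(P[...,2]>.055)&(P[...,2]<.0615)
k,l,st,c=cv2.connectedComponentsWithStats(m.astype(np.uint8));i=1+st[1:,4].argmax();print('bar',[np.round(v,2) for v in cv2.minAreaRect((P[l==i][:,:2]*1000).astype(np.float32))])
E
python3 g.py
```

```text
t: 25.85
tcp_pos: [0.5024, 0.0929, 0.0562]
ee_rot: [-3.142, 0.0, 1.621]
ft_force: [-0.6, -0.1, 0.1]
opening: 0.0239
grip_force: 0.0
t: 26.48
tcp_pos: [0.5047, 0.0941, 0.1804]
ee_rot: [3.134, -0.001, 1.622]
ft_force: [-0.3, -0.4, 0.1]
opening: 0.0238
grip_force: 0.0
t: 26.85
tcp_pos: [0.5019, 0.093, 0.1752]
ee_rot: [-3.14, 0.0, 1.622]
ft_force: [-0.2, -0.4, 0.1]
opening: 0.0235
grip_force: 0.0
t 26.85 yaw 1.6218 T [-0.012 -0.092  0.022] F [-0.2 -0.4  0.1] tcp [0.5019 0.093  0.1752] j7 -0.429 -0.001
bar [array([502.44,  93.09]), array([13.52, 39.42]), np.float64(3.04)]
wrist relay 1455 [array([497.8, 175.6]), array([28.5, 27. ]), np.float64(3.1)] [162.6 176.  188.8]
wrist fence 886 [array([499.2, 195.7]), array([39.2, 11.8]), np.float64(1.6)] [189.9 195.6 201.3]
wrist bar 850 [array([502.4,  93.2]), array([13.8, 39.3]), np.float64(3.8)]
scene relay 48 [array([497.5, 186.6]), array([25.3,  7. ]), np.float64(8.7)] [182.5 185.8 188.9]
scene fence 125 [array([499.1, 192.4]), array([41.8, 17.3]), np.float64(2.9)] [184.6 195.6 201. ]
```

View pics/w10.png

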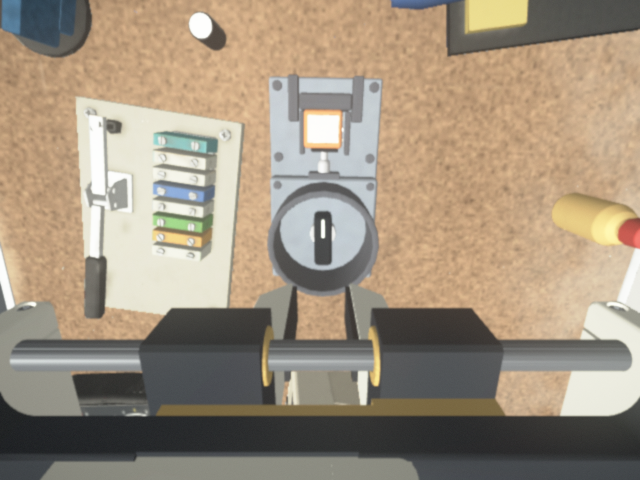

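The bar at (322,238) has turned through about 1.55 rad. The relay at (323,129) is upright and square against the fence, and the gripper is clear. Handing in.

```bash
python3 -c "
from station import r
print(r.job_done())"
```

```text
the job is handed in; nothing more can be done
None
```

I handed the job in with the relay upright in the nest, clamped against the fence at an estimated 13–16 N (from knob torque and travel, not read directly) and the knob released; no verdict came back.

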